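# Set the pouch sealer's stop for the longest pouch

### The arm

A 6-joint arm with a two-finger parallel gripper is mounted at the origin on the work surface. World frame = base frame: x ahead of the robot, y to its left, z up, the work surface at z = 0. Lengths are in m, angles in rad, forces in N, time in s.
With the tool pointing down it reaches from about 0.35 to 0.975 m from the base axis. Payload 4.9 kg.
Tool frame: the origin (TCP) lies on the centre line of the jaws, within the pads' length; the fingertips stand 17 mm ahead of it and the grasp point (between the pads) lies 2 mm behind it (ctrl.tcp_to_tips is the x of the fingertips in the tool frame, in m); x points along the fingers, z is the direction in which the jaws open and shut, and the axes are right-handed (so a half turn about x gives the same grasp; the last joint's range is limited). The gripper opens to 85 mm and grips with 20 to 120 N. Pads are 22 mm wide; open, the fingers measure 114 mm over their backs; the gripper's body (76 mm by 85 mm) begins 54 mm behind the grasp point. The pads swing forward as they close: fully open they stand 13 mm farther back than shut.
Start: joints at [-1.266, 0.053, 1.613, -0, 1.476, -0.119], TCP at [0.257, -0.57, 0.248] pointing down, gripper open.
Joint ranges: [-3.01, 3.01], [-1.01, 2.22], [0.06, 2.58], [-1.02, 4.17], [0.09, 2.62], [-3.14, 3.14]. Speed limits (rad/s): [2.57, 2.57, 3.14, 3.14, 3.14, 3.14].

### API

Orientations are given as a rotation vector (axis times angle).
In Python, from station import ctrl, cams, finder gives the robot as it stands.
- The arm moves only by the tool step_arm, never from a script. Its argument "moves" is a list of rows, each a list of 3 entries, a list of its own where there are three numbers: the shift along the tool's x, y, z in cm, then the turn, a rotation vector about the tool's x, y, z in degrees, then the opening, from 0 (shut) to 1 (fully open). A call has exactly 10 rows; each row is the pose to reach, as a shift and turn from the pose measured when the call began, along the tool's axes at that moment; what a row does not reach only later rows make up. A row lasts 1/12 s, in which the tool goes at most 41.7 mm and 7.16 degrees, less where a joint would pass 70% of its speed; a pose out of reach is approached as far as the arm can. A call with a gripper value outside its range is refused whole. The fingers move at their own pace and stop on an object; "grip_force" is the grip in N (left out, the last holds). Time passes only in rows, so rows that repeat a pose let the fingers close, or fill a call up. It gives the time, the measured TCP pose, the force and the opening at its end, in the units of the state.
- ctrl.get_obs(): the state, without advancing time (a new reading comes with each control period).
- cams.get_image(name): name is "scene" or "top" or "wrist"; returns a dict with "pixels" (420x560x3 uint8, blue, green, red), "fx", "fy", "cx", "cy" (pixels), "dist_coeffs" ([k1, k2, p1, p2, k3] as OpenCV has them; the pictures are not rectified), "position" and "attitude" of the camera in the world. Camera axes: x right, y up, looking along -z (the intrinsics and any distortion apply to the point x, -y, -z); pixel columns grow to the right and rows downward; lengths in m; the calibration is good to about 2 mm. A picture is of the moment at which its call begins. There is no depth.
- ctrl.finish_job(): hands the job in, once; it reports no verdict.
Trained networks look in the newest picture that a camera, given by its name, has taken for a name from the list of things; names that differ only in an ending like _2 or _b are one class to them, and where a whole thing is asked for, a point or a joint stands for the part that bears it (a point fixed in the world has none). Each returns a list of dicts, best first, with "conf" (0 to 1); they miss things now and then, are a little off and sometimes report something else, mostly with a low value. They report only what shows in the picture. A call takes as long as a camera call.
- finder.find_in(camera, name): "at" ([column, row] in pixels, amid what is visible of it).
- finder.regions_of(camera, name): "region" (420x560 bool, what is visible of it) and "at" ([column, row] in pixels, amid what is visible of it).
- finder.tip_of(camera, name): "at" ([column, row] in pixels: a listed point, or the origin of a listed thing).
The state is a dict: "t": time; "q": joint angles; "dq": joint speeds; "effort": joint torques, N m; "tool_pos": TCP position; "tool_rot": TCP orientation; "contact_force": force on the tool from outside, world axes, zero at the start; "wrist_torque": the same for the moment, N m; "opening": finger opening in m.
Only numpy, scipy, OpenCV 4.12 (cv2) and the standard library are available. Lean on these libraries where they do the work, as an engineer would, in place of code of your own. Each camera call takes 0.05 s, during which the arm holds its last target. There are 200 camera calls.

### The job

Set the pouch stop on the bag sealer for the longest pouches: press its green release button right down with the fingertips and, keeping it down all the way, push the stop along its rail, away from the sealing jaws, until it meets the red end stop. Then let the button come up so that the stop is locked there, and move clear. Nothing is to be gripped or picked up; leave the things lying about where they are.

Things in the scene. Friction and masses are not known exactly. Their poses are not given: they have to be found in the camera images.
- button_top (a point): Centre of the flat top (33 mm wide) of the round green release button on the stop's black carriage (56 x 64 mm). Up, it is 124 mm above the table and 10 mm above the carriage; it goes 6 mm straight down and rides with the carriage. Axes as the sealer's: z up, x across the rail, y along it to the jaws; slide it to -y. A fence, lower than the button, reaches from the carriage to +x over the tray.
- end_stop (a point): Centre of the inner face of the red bumper on the steel end stop (46 mm wide, top 112 mm above the table) at the end of the rail away from the jaws; this point is 104 mm above the table. Same axes as the button. When the carriage meets the bumper the button's centre is 32 mm to +y of this face.
- stop (a joint): Travel of the pouch stop along its rail in m: 0 at the jaw end, growing away from the jaws to 0.160 against the end stop. With the button up a spring brake locks it (it holds some 20 N); with the button down it slides with 1 to 2 N, so the friction of a fingertip pressing on the button takes it along.
- button (a joint): How far the green button is pressed, in m: about 0 up (brake on), 0.006 fully down. It resists more and more over the first 0.002 (to 7 or 8 N), then goes easily to its bottom, with 9 N there; the brake is off only from 0.003 on. It springs back up when let go.
- sealer: Bag sealer, fixed: blue housing 400 x 90 x 70 mm with a raised aluminium press arm, handle up to 0.22 m high; steel tray 310 x 340 mm, top 78 mm above the table; rail (40 mm wide, top 95 mm high) along the tray's near edge. Origin: on the table under the rail's middle (the button there at stop = 0.070); z up, x over the tray, y along the rail to the jaws, whose housing begins 190 mm off.
- canister_a: Bystander: a small white and blue desiccant canister, 28 mm across, 30 mm high, standing on the tray between fence and jaws. Origin at the centre of its underside.
- canister_b: Bystander: a second desiccant canister like the first, on the tray. Origin at the centre of its underside.
- tape: Bystander: a roll of amber packing tape lying flat on the table, 96 mm across, 48 mm high. Origin at the centre of its underside.
- marker: Bystander: a black and blue marker pen lying on the table, 130 mm long, 18 mm thick. Origin at the middle of its length on the table, x along it.
- jar: Bystander: an amber jar with a black lid, 72 mm across, 85 mm high, standing on the table. Origin at the centre of its underside.
- labels: Bystander: a roll of blank white labels lying flat on the table, 84 mm across, 30 mm high. Origin at the centre of its underside.
- scanner: Bystander: a yellow and black hand scanner lying on its side on the table, 42 mm high, head 80 x 56 mm, grip about 105 mm. Origin on the table under the head.

How it is judged:
By the outcome, as a careful person would: the job done as asked, in the order asked, and still so for the second after the job is handed in, with the robot touching nothing.
It also fails if it takes over 35 s, if anything falls off the work surface, if the arm or the gripper's body presses on something with over 40 N, if the wrist force passes 120 N, or if a joint passes its speed limit or range.

## Working session

There is one attempt and no reset: what is moved stays moved. The work goes in short steps, Python scripts to look and compute and a tool call to move; the robot and the scene stay as the last step left them, time stands still between calls to the robot, and variables do not carry over. Pictures are saved under pics/ and viewed, on a budget of 10 in all, crops included, one or two more only if the job needs it, and the job is handed in when it is done.

Besides the shell and the picture viewer there is one more tool, called after "Call:" as name(argument=value, ...) on one line, values as JSON. step_arm: Moves the arm, as the interface text tells. Its arguments: {"type":"object","properties":{"moves":{"type":"array"},"grip_force":{"type":"number"}},"required":["moves"]}

```bash
mkdir -p pics; cat > h.py <<'E'
import numpy as np, cv2
from scipy.spatial.transform import Rotation as R
from station import ctrl, cams, finder
def rot(a):
    a=np.array(a,float)
    if a.shape==(3,3): return a
    return R.from_rotvec(a).as_matrix() if a.size==3 else R.from_quat(a).as_matrix()
def ray(im,p):
    K=np.array([[im['fx'],0,im['cx']],[0,im['fy'],im['cy']],[0,0,1.]])
    u=cv2.undistortPoints(np.array([[p]],float),K,np.array(im['dist_coeffs'],float))[0,0]
    return np.array(im['position']), rot(im['attitude'])@np.array([u[0],-u[1],-1])
def atz(im,p,z):
    o,d=ray(im,p); return o+d*(z-o[2])/d[2]
def tri(obs):
    A=0;b=0
    for im,p in obs:
        o,d=ray(im,p); d=d/np.linalg.norm(d); P=np.eye(3)-np.outer(d,d); A=A+P; b=b+P@o
    return np.linalg.solve(A,b)
E
python3 - <<'E'
from h import *
np.set_printoptions(precision=4,suppress=True)
Z=dict(button_top=.124,end_stop=.104,sealer=0,tape=0,jar=0,canister_a=.078)
ims={}
for c in ['scene','top']:
    im=ims[c]=cams.get_image(c); print(c,im['attitude'],im['position'])
    for n,z in Z.items():
        for r in finder.tip_of(c,n)[:2]:
            print(n,r['conf'],np.array(r['at']),atz(im,r['at'],z))
cv2.imwrite('pics/a.png',ims['scene']['pixels']);cv2.imwrite('pics/b.png',ims['top']['pixels'])
o=ctrl.get_obs();print(o,rot(o['tool_rot']),ctrl.tcp_to_tips)
E
```

```text
scene [0.5652 0.7497 1.7821] [1.1331 0.1848 0.6637]
button_top 0.79 [302.9 176.7] [0.5006 0.02   0.124 ]
button_top 0.26 [227.3 179.3] [ 0.5545 -0.1081  0.124 ]
end_stop 0.6 [226.9 179.9] [ 0.535 -0.119  0.104]
sealer 0.76 [289.6 227.1] [0.517  0.0029 0.    ]
sealer 0.28 [207.8 188.5] [ 0.4649 -0.2029  0.    ]
tape 0.73 [165.4 280.4] [ 0.7176 -0.1662  0.    ]
jar 0.67 [173.2 234.8] [ 0.6136 -0.2071  0.    ]
canister_a 0.89 [368.3 284.5] [0.668  0.1812 0.078 ]
canister_a 0.63 [373.9 239.9] [0.5698 0.1722 0.078 ]
top [ 0.1247 -0.117  -1.5891] [0.4125 0.0104 1.1262]
button_top 0.73 [274.3 240.9] [0.5131 0.0324 0.124 ]
end_stop 0.62 [345.9 222.5] [ 0.5492 -0.1129  0.104 ]
sealer 0.7 [287.4 246.9] [0.5115 0.0063 0.    ]
tape 0.73 [358.8 152.8] [ 0.7232 -0.1618  0.    ]
tape 0.4 [257.8 298. ] [0.4006 0.0736 0.    ]
jar 0.62 [383.1 203.3] [ 0.6048 -0.2114  0.    ]
canister_a 0.75 [204.  170.9] [0.6696 0.1797 0.078 ]
canister_a 0.55 [207.8 213.6] [0.5778 0.1713 0.078 ]
{'t': 0.7, 'q': array([-1.266 ,  0.0527,  1.6129, -0.    ,  1.476 , -0.119 ]), 'dq': array([-0.0002,  0.0001,  0.0005,  0.0014, -0.0002,  0.0004]), 'effort': array([ -0.    , -39.3551, -37.0372,  -0.0001,   0.0003,   0.    ]), 'tool_pos': array([ 0.257 , -0.5697,  0.2483]), 'tool_rot': array([ 0.8916,  1.3804, -0.8917]), 'contact_force': array([ 0.1105, -0.3627, -1.1019]), 'wrist_torque': array([-0.0236,  0.0284, -0.0394]), 'opening': 0.08555191363756968} [[-0.      0.9115  0.4112]
 [-0.      0.4112 -0.9115]
 [-1.     -0.      0.    ]] 0.017
```

View pics/a.png

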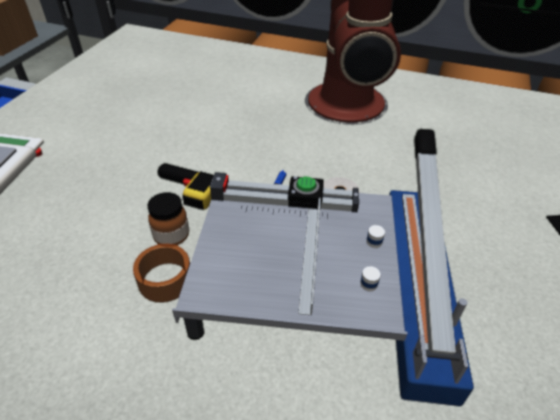

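View pics/b.png

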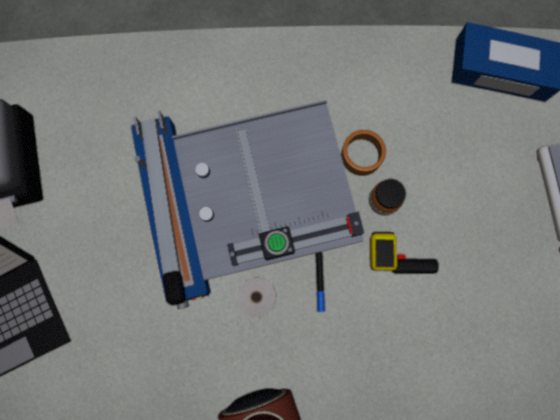

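Scene view: green button at about (307,184), red bumper at (224,181). Top view: button at (277,242), bumper at (349,225), and the scanner lies past the end stop. The network's button point is a few pixels off, so I'll refine it by colour.

```bash
python3 - <<'E'
from h import *
np.set_printoptions(precision=4,suppress=True)
obs={'g':[], 'r':[]}
for c,f in [('scene','pics/a.png'),('top','pics/b.png')]:
    im=cams.get_image(c); p=im['pixels']; h=cv2.cvtColor(p,cv2.COLOR_BGR2HSV)
    box={'scene':{'g':(280,165,330,200),'r':(210,170,240,195)},'top':{'g':(255,225,300,260),'r':(340,210,368,240)}}[c]
    for k,(x0,y0,x1,y1) in box.items():
        s=h[y0:y1,x0:x1]; H=s[...,0]
        m=((H>45)&(H<85) if k=='g' else (H<8)|(H>172))&(s[...,1]>130)&(s[...,2]>50)
        ys,xs=np.nonzero(m); at=[(xs.min()+xs.max())/2+x0,(ys.min()+ys.max())/2+y0]; 
        z=.122 if k=='g' else .104
        print(c,k,m.sum(),at,[xs.min()+x0,xs.max()+x0,ys.min()+y0,ys.max()+y0],atz(im,at,z)); obs[k].append((im,at))
for k in obs: print(k,tri(obs[k]))
E
```

```text
scene g 193 [np.float64(305.5), np.float64(183.5)] [np.int64(297), np.int64(314), np.int64(177), np.int64(190)] [0.5153 0.0295 0.122 ]
scene r 50 [np.float64(225.0), np.float64(182.5)] [np.int64(223), np.int64(227), np.int64(175), np.int64(190)] [ 0.5431 -0.1193  0.104 ]
top g 229 [np.float64(276.0), np.float64(242.0)] [np.int64(268), np.int64(284), np.int64(234), np.int64(250)] [0.511  0.0291 0.122 ]
top r 49 [np.float64(349.0), np.float64(224.5)] [np.int64(346), np.int64(352), np.int64(217), np.int64(232)] [ 0.545  -0.1191  0.104 ]
g [0.5114 0.0289 0.1187]
r [ 0.5447 -0.1187  0.1055]
```

Call:
step_arm(moves=[[[0,2.4,-2.2],[1.5,0,0],0],[[0,4.8,-4.4],[3,0,0],0],[[0,7.2,-6.6],[4.5,0,0],0],[[0,9.6,-8.8],[6,0,0],0],[[0,12,-11],[7.5,0,0],0],[[0,14.4,-13.2],[9,0,0],0],[[0,16.8,-15.4],[10.5,0,0],0],[[0,19.2,-17.6],[12.5,0,0],0],[[0,21.6,-19.8],[12.5,0,0],0],[[0,24,-22],[12.5,0,0],0]])

```text
t: 1.63
tool_pos: [0.3857, -0.269, 0.2486]
tool_rot: [1.057, 1.298, -1.057]
contact_force: [0.4, -0.2, 0.4]
opening: 0.0001
```

Call:
step_arm(moves=[[[0,2.3,-3.3],[0,0,0],0],[[0,4.6,-6.6],[0,0,0],0],[[0,6.9,-9.9],[0,0,0],0],[[0,9.2,-13.3],[0,0,0],0],[[0,11.5,-16.6],[0,0,0],0],[[0,13.8,-19.9],[0,0,0],0],[[1,16.1,-23.2],[0,0,0],0],[[2.5,18.5,-26.6],[0,0,0],0],[[4,18.5,-26.6],[0,0,0],0],[[4,18.5,-26.6],[0,0,0],0]])

```text
t: 2.47
tool_pos: [0.5111, 0.0313, 0.205]
tool_rot: [1.051, 1.305, -1.057]
contact_force: [-0.2, -0.4, -0.6]
opening: -0.0002
```

```bash
python3 - <<'E'
from h import *
np.set_printoptions(precision=4,suppress=True)
o=ctrl.get_obs();T=rot(o['tool_rot']);print(o['tool_pos'],T,o['q'],o['contact_force'])
for c in ['wrist','top','scene']:
    im=cams.get_image(c);cv2.imwrite(f'pics/{c}2.png',im['pixels'])
    for n,z in [('button_top',.124),('end_stop',.104),('sealer',0)]:
        for r in finder.tip_of(c,n)[:2]: print(c,n,r['conf'],np.array(r['at']),atz(im,r['at'],z))
    if c=='wrist':
        h=cv2.cvtColor(im['pixels'],cv2.COLOR_BGR2HSV); m=((h[...,0]>45)&(h[...,0]<85)&(h[...,1]>130)&(h[...,2]>50)).astype(np.uint8)
        n,l,s,cc=cv2.connectedComponentsWithStats(m)
        for i in range(1,n):
            if s[i,4]>100: print(s[i],cc[i],atz(im,[s[i,0]+s[i,2]/2,s[i,1]+s[i,3]/2],.124))
E
```

```text
[0.5111 0.0313 0.205 ] [[-0.0055  0.9781  0.2079]
 [-0.      0.2079 -0.9782]
 [-1.     -0.0054 -0.0011]] [-0.084  -0.1875  1.9146 -0.0005  1.42    1.2775] [-0.2246 -0.4422 -0.5863]
wrist button_top 0.94 [281.8 222.3] [0.5127 0.0316 0.124 ]
wrist sealer 0.96 [305.8 182.4] [ 0.5205  0.0053 -0.    ]
wrist sealer 0.65 [284.7 225. ] [0.4632 0.0182 0.    ]
[ 263  198   46   45 1480] [285.4561 219.8351] [0.5148 0.0288 0.124 ]
top end_stop 0.58 [347.2 225.4] [ 0.5432 -0.1153  0.104 ]
top sealer 0.96 [286.5 245.7] [0.5143 0.0083 0.    ]
scene button_top 0.6 [305.2 180. ] [0.5083 0.0267 0.124 ]
scene button_top 0.44 [208.9 187.5] [ 0.5866 -0.1298  0.124 ]
scene sealer 0.63 [287.7 227.1] [ 0.5182 -0.0007  0.    ]
```

View pics/wrist2.png

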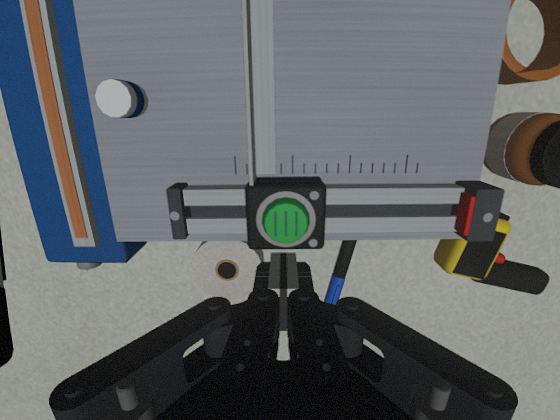

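```bash
python3 - <<'E'
from h import *
im=cams.get_image('wrist')
e=atz(im,[458,213],.104); b=atz(im,[286,220],.124)
print(e,b)
a1=atz(im,[187,206],.095);a2=atz(im,[458,204],.095)
for p in ([190,187],[459,183]),([187,237],[457,234]),([187,212],[457,209]):
    q=[atz(im,x,.095) for x in p]; print(q,np.degrees(np.arctan2(*(q[1]-q[0])[1::-1])))
d=e-b; T=rot(ctrl.get_obs()['tool_rot']); print(np.degrees(np.arctan2(d[1],d[0])),np.hypot(*d[:2]),T.T@(e-b))
print(T.T@(np.array([b[0],b[1],.124])-ctrl.get_obs()['tool_pos']))
E
```

```text
[ 0.54495242 -0.11898342  0.104     ] [0.51596736 0.02584361 0.124     ]
[array([0.5181585 , 0.10970991, 0.095     ]), array([ 0.56898821, -0.11557985,  0.095     ])] -77.28584871875724
[array([0.47126007, 0.10751995, 0.095     ]), array([ 0.5239146, -0.1324206,  0.095    ])] -77.62273806061452
[array([0.49512122, 0.10991833, 0.095     ]), array([ 0.54646943, -0.12297049,  0.095     ])] -77.56614575107342
-78.68259170136118 0.14769902146302857 [ 0.02010608 -0.0010817   0.14768066]
[0.08472347 0.0025786  0.00354128]
```

Call:
step_arm(moves=[[[1,0.2,0.2],[0,0,0],0],[[2,0.3,0.3],[0,0,0],0],[[3,0.3,0.3],[0,0,0],0],[[4,0.3,0.3],[0,0,0],0],[[4.5,0.3,0.3],[0,0,0],0],[[5,0.3,0.3],[0,0,0],0],[[5.3,0.3,0.3],[0,0,0],0],[[5.5,0.3,0.3],[0,0,0],0],[[5.5,0.3,0.3],[0,0,0],0],[[5.5,0.3,0.3],[0,0,0],0]])

```text
t: 3.95
tool_pos: [0.5165, 0.0265, 0.154]
tool_rot: [1.057, 1.297, -1.056]
contact_force: [0.4, -0.1, 0.1]
opening: 0.0002
```

```bash
python3 - <<'E'
from h import *
np.set_printoptions(precision=4,suppress=True)
for i in range(2):
    im=cams.get_image('wrist'); o=ctrl.get_obs(); T=rot(o['tool_rot'])
    h=cv2.cvtColor(im['pixels'],cv2.COLOR_BGR2HSV); m=((h[...,0]>45)&(h[...,0]<85)&(h[...,1]>130)&(h[...,2]>50)).astype(np.uint8)
    n,l,s,cc=cv2.connectedComponentsWithStats(m); k=1+s[1:,4].argmax()
    b=atz(im,cc[k],.124)
    print(o['t'],o['tool_pos'],s[k],b,T.T@(b-o['tool_pos'])); 
    for n in ('button_top',): print([(r['conf'],atz(im,r['at'],.124)) for r in finder.tip_of('wrist',n)[:1]])
cv2.imwrite('pics/w3.png',im['pixels'])
E
```

```text
4.0 [0.5166 0.0265 0.1542] [ 247  228   59   47 1433] [0.5219 0.032  0.124 ] [ 0.0303  0.0063 -0.0044]
[(0.92, array([0.5111, 0.0301, 0.124 ]))]
4.1 [0.5166 0.0265 0.1543] [ 247  228   59   47 1431] [0.5219 0.0321 0.124 ] [ 0.0303  0.0063 -0.0044]
[(0.75, array([0.5126, 0.0297, 0.124 ]))]
```

View pics/w3.png

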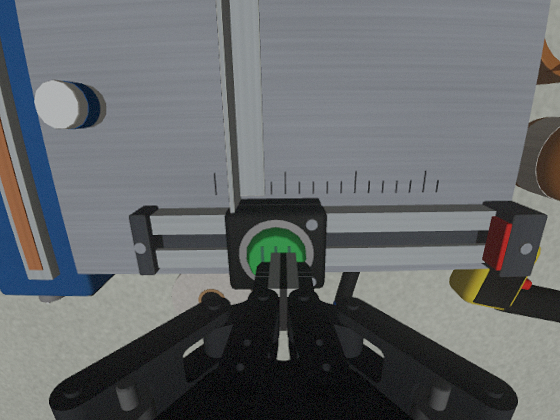

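```bash
python3 - <<'E'
from h import *
im=cams.get_image('wrist'); o=ctrl.get_obs(); T=rot(o['tool_rot'])
for r in (256,258): b=atz(im,[276.5,r],.124); print(b,T.T@(b-o['tool_pos']))
l=atz(im,[247,256],.124);r=atz(im,[306,256],.124);print(np.linalg.norm(l-r))
e=atz(im,[489,240],.104);print(e,T.T@(e-b))
E
```

```text
[0.51578042 0.02910442 0.124     ] [ 0.03015556 -0.00018854 -0.00278616]
[0.514469  0.0288408 0.124    ] [ 0.03015342 -0.00152616 -0.00279467]
0.035366245984503636
[ 0.54610939 -0.11197774  0.104     ] [0.02014359 0.00231813 0.14429081]
```

Call:
step_arm(moves=[[[0.2,-0.1,-0.2],[0,0,0],0],[[0.4,-0.1,-0.25],[0,0,0],0],[[0.6,-0.1,-0.25],[0,0,0],0],[[0.8,-0.1,-0.25],[0,0,0],0],[[1.0,-0.1,-0.25],[0,0,0],0],[[1.1,-0.1,-0.25],[0,0,0],0],[[1.2,-0.1,-0.25],[0,0,0],0],[[1.2,-0.1,-0.25],[0,0,0],0],[[1.2,-0.1,-0.25],[0,0,0],0],[[1.2,-0.1,-0.25],[0,0,0],0]])

```text
t: 5.03
tool_pos: [0.5151, 0.0287, 0.1422]
tool_rot: [1.057, 1.297, -1.056]
contact_force: [-0.2, 1.2, -0.6]
opening: 0.0001
```

Call:
step_arm(moves=[[[0.1,0,0],[0,0,0],0],[[0.2,0,0],[0,0,0],0],[[0.3,0,0],[0,0,0],0],[[0.4,0,0],[0,0,0],0],[[0.5,0,0],[0,0,0],0],[[0.6,0,0],[0,0,0],0],[[0.7,0,0],[0,0,0],0],[[0.75,0,0],[0,0,0],0],[[0.8,0,0],[0,0,0],0],[[0.8,0,0],[0,0,0],0]])

```text
t: 5.87
tool_pos: [0.5154, 0.0286, 0.1356]
tool_rot: [1.057, 1.297, -1.056]
contact_force: [-3.5, -0.3, 7.2]
opening: -0.0005
```

Call:
step_arm(moves=[[[0.05,0,0],[0,0,0],0],[[0.1,0,0],[0,0,0],0],[[0.15,0,0],[0,0,0],0],[[0.15,0,0],[0,0,0],0],[[0.2,0,0],[0,0,0],0],[[0.2,0,0],[0,0,0],0],[[0.2,0,0],[0,0,0],0],[[0.2,0,0],[0,0,0],0],[[0.2,0,0],[0,0,0],0],[[0.2,0,0],[0,0,0],0]])

```text
t: 6.7
tool_pos: [0.5154, 0.0286, 0.135]
tool_rot: [1.057, 1.297, -1.056]
contact_force: [-4.7, 0.2, 8.2]
opening: -0.0001
```

Call:
step_arm(moves=[[[0.05,0,0],[0,0,0],0],[[0.1,0,0],[0,0,0],0],[[0.15,0,0],[0,0,0],0],[[0.2,0,0],[0,0,0],0],[[0.25,0,0],[0,0,0],0],[[0.3,0,0],[0,0,0],0],[[0.35,0,0],[0,0,0],0],[[0.4,0,0],[0,0,0],0],[[0.4,0,0],[0,0,0],0],[[0.4,0,0],[0,0,0],0]])

```text
t: 7.53
tool_pos: [0.5157, 0.0281, 0.1349]
tool_rot: [1.055, 1.297, -1.057]
contact_force: [-10.9, -0.6, 21.1]
opening: 0.0004
```

Call:
step_arm(moves=[[[0.4,-0.05,0.1],[0,0,0],0],[[0.4,-0.1,0.3],[0,0,0],0],[[0.4,-0.1,0.6],[0,0,0],0],[[0.4,-0.1,0.9],[0,0,0],0],[[0.4,-0.1,1.2],[0,0,0],0],[[0.4,-0.1,1.5],[0,0,0],0],[[0.4,-0.1,1.8],[0,0,0],0],[[0.4,-0.1,2.1],[0,0,0],0],[[0.4,-0.1,2.3],[0,0,0],0],[[0.4,-0.1,2.4],[0,0,0],0]])

```text
t: 8.37
tool_pos: [0.521, 0.0037, 0.1349]
tool_rot: [1.055, 1.294, -1.057]
contact_force: [-7.1, 0.8, 18.0]
opening: -0.0003
```

```bash
python3 - <<'E'
from h import *
im=cams.get_image('wrist'); print(ctrl.get_obs()['tool_pos'],ctrl.get_obs()['contact_force'])
cv2.imwrite('pics/w4.png',im['pixels'])
E
```

```text
[0.52101595 0.00356252 0.13487745] [-7.13813408 -0.83306948 17.07494328]
```

View pics/w4.png

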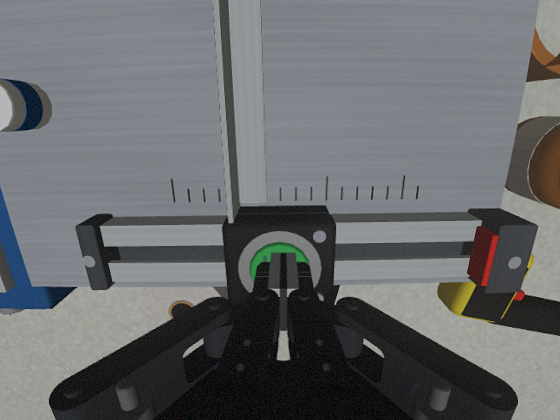

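The carriage travels with the fingertips: the left rail gap has grown, and the fingers are still centred on the pressed button at about (280,268). I'll continue.

Call:
step_arm(moves=[[[0.4,-0.05,0.2],[0,0,0],0],[[0.4,-0.1,0.6],[0,0,0],0],[[0.45,-0.1,1.1],[0,0,0],0],[[0.45,-0.1,1.6],[0,0,0],0],[[0.45,-0.1,2.1],[0,0,0],0],[[0.45,-0.1,2.6],[0,0,0],0],[[0.45,-0.1,3.1],[0,0,0],0],[[0.45,-0.1,3.6],[0,0,0],0],[[0.45,-0.1,3.9],[0,0,0],0],[[0.45,-0.1,4.0],[0,0,0],0]])

```text
t: 9.25
tool_pos: [0.53, -0.037, 0.1349]
tool_rot: [1.055, 1.29, -1.056]
contact_force: [-6.9, 0.4, 16.9]
opening: 0.0002
```

Call:
step_arm(moves=[[[0.45,-0.05,0.2],[0,0,0],0],[[0.45,-0.1,0.6],[0,0,0],0],[[0.45,-0.1,1.0],[0,0,0],0],[[0.45,-0.1,1.4],[0,0,0],0],[[0.45,-0.1,1.8],[0,0,0],0],[[0.45,-0.1,2.2],[0,0,0],0],[[0.45,-0.1,2.6],[0,0,0],0],[[0.45,-0.1,3.0],[0,0,0],0],[[0.45,-0.1,3.3],[0,0,0],0],[[0.45,-0.1,3.4],[0,0,0],0]])

```text
t: 10.08
tool_pos: [0.5377, -0.0718, 0.1349]
tool_rot: [1.055, 1.285, -1.055]
contact_force: [-6.6, 0.7, 17.3]
opening: -0.0
```

```bash
python3 - <<'E'
from h import *
im=cams.get_image('wrist'); print(ctrl.get_obs()['tool_pos'],ctrl.get_obs()['contact_force'])
cv2.imwrite('pics/w5.png',im['pixels'])
E
```

```text
[ 0.53767979 -0.07186482  0.1349213 ] [-6.55043694 -0.99109025 17.81431475]
```

View pics/w5.png

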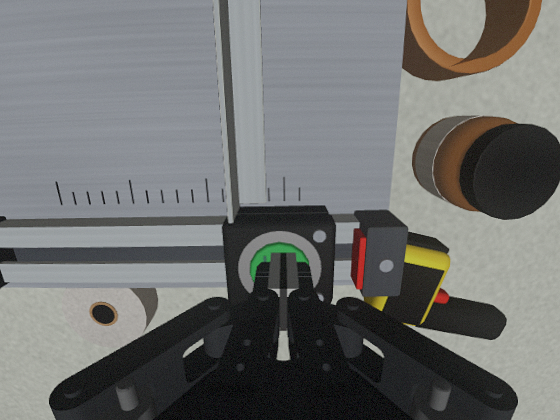

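Still centred and pressed. The gap to the bumper is about 20 px, roughly 11 mm.

Call:
step_arm(moves=[[[0.45,-0.05,0.15],[0,0,0],0],[[0.45,-0.1,0.35],[0,0,0],0],[[0.45,-0.1,0.55],[0,0,0],0],[[0.45,-0.1,0.75],[0,0,0],0],[[0.45,-0.1,0.9],[0,0,0],0],[[0.45,-0.1,1.05],[0,0,0],0],[[0.45,-0.1,1.2],[0,0,0],0],[[0.45,-0.1,1.3],[0,0,0],0],[[0.45,-0.1,1.4],[0,0,0],0],[[0.45,-0.1,1.4],[0,0,0],0]])

```text
t: 10.97
tool_pos: [0.5406, -0.085, 0.1348]
tool_rot: [1.057, 1.286, -1.053]
contact_force: [-8.9, 6.3, 20.7]
opening: -0.0002
```

Force along the rail has risen to 6 N, so it has met the bumper. I'll push a little more to confirm.

Call:
step_arm(moves=[[[0.45,-0.1,0.2],[0,0,0],0],[[0.45,-0.1,0.25],[0,0,0],0],[[0.45,-0.1,0.3],[0,0,0],0],[[0.45,-0.1,0.3],[0,0,0],0],[[0.45,-0.1,0.3],[0,0,0],0],[[0.45,-0.1,0.3],[0,0,0],0],[[0.45,-0.1,0.3],[0,0,0],0],[[0.45,-0.1,0.3],[0,0,0],0],[[0.45,-0.1,0.3],[0,0,0],0],[[0.45,-0.1,0.3],[0,0,0],0]])

```text
t: 11.8
tool_pos: [0.5412, -0.0858, 0.1348]
tool_rot: [1.061, 1.289, -1.049]
contact_force: [-9.4, 11.9, 22.7]
opening: 0.0002
```

```bash
python3 - <<'E'
from h import *
im=cams.get_image('wrist'); print(ctrl.get_obs()['tool_pos'],ctrl.get_obs()['contact_force'])
cv2.imwrite('pics/w6.png',im['pixels'])
E
```

```text
[ 0.5411544  -0.08583168  0.13481455] [-9.96245371 10.68035292 22.05111176]
```

View pics/w6.png

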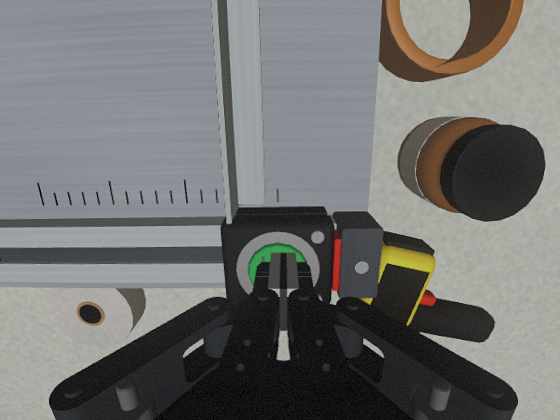

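The carriage edge (332) touches the red bumper (333), and the arm stalled at 11 N along the rail. I'll lift straight up, keeping slight forward pressure until the button is up.

Call:
step_arm(moves=[[[0.2,-0.05,0.2],[0,0,0],0],[[0,0,0.15],[0,0,0],0],[[-0.2,0,0.1],[0,0,0],0],[[-0.4,0,0.05],[0,0,0],0],[[-0.7,0,0],[0,0,0],0],[[-1.1,0,0],[0,0,0],0],[[-1.7,0,0],[0,0,0],0],[[-2.6,0,0],[0,0,0],0],[[-4,0,0],[0,0,0],0],[[-5.5,0,0],[0,0,0],0]])

```text
t: 12.68
tool_pos: [0.54, -0.0857, 0.19]
tool_rot: [1.061, 1.29, -1.05]
contact_force: [0.0, 0.3, -0.3]
opening: -0.0001
```

Call:
step_arm(moves=[[[-1,0,0],[0,0,0],0],[[-2,0,0],[0,0,0],0],[[-3,0,0],[0,0,0],0],[[-4,0,0],[0,0,0],0],[[-5,0,0],[0,0,0],0],[[-5,0,0],[0,0,0],0],[[-5,0,0],[0,0,0],0],[[-5,0,0],[0,0,0],0],[[-5,0,0],[0,0,0],0],[[-5,0,0],[0,0,0],0]])

```text
t: 13.52
tool_pos: [0.539, -0.0855, 0.2391]
tool_rot: [1.061, 1.292, -1.051]
contact_force: [0.2, -0.1, 0.1]
opening: 0.0004
```

```bash
python3 - <<'E'
from h import *
im=cams.get_image('wrist'); o=ctrl.get_obs(); print(o['t'],o['tool_pos'],o['contact_force'])
cv2.imwrite('pics/w7.png',im['pixels'])
E
```

```text
13.5667 [ 0.53907525 -0.08554248  0.23914787] [-0.07196191  0.57326355  0.05668025]
```

View pics/w7.png

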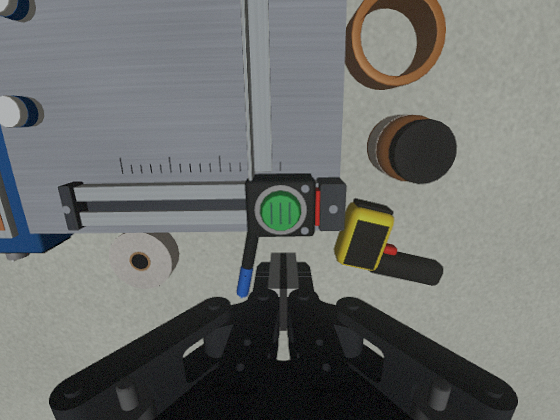

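The carriage's right edge (315) touches the red bumper (317), with no visible gap. The button at (281,210) is free, the arm is about 10 cm clear, and the bystanders are where they were. Handing in.

```bash
python3 -c "
from h import *
print(ctrl.finish_job())"
```

```text
the job is handed in; nothing more can be done
None
```

The pouch stop is against the red end stop with its button released, and I handed the job in at about 13.6 s of the 35 s allowed.

- **Press and slide:** I pressed the button with the shut fingertips until it bottomed, at about 17–22 N. The button stayed down while the stop slid about 115 mm along the rail. At the end stop the force along the rail rose to about 11 N and the stop moved no further.
- **Release:** I lifted straight up, which let the button rise, and moved about 10 cm clear.
- **Last checks:** The final wrist picture shows the carriage touching the bumper. The bystanders in view have not visibly moved, and the contact force is about 0 N. I did not measure the button's height after release or test the lock by pushing on the stop.
- **Disagreements:** The networks' button point was off by up to about 12 mm in the scene view, so I used colour measurements instead. One short descent ended 2–4 mm off its target, and I corrected it before touching the button.

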